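# Make up a steel flower head on the welding turntable

### The arm

A 7-joint arm with a two-finger parallel gripper is mounted at the origin on the work surface. World frame = base frame: x ahead of the robot, y to its left, z up, the work surface at z = 0. Lengths are in m, angles in rad, forces in N, time in s.
With the tool pointing down it reaches from about 0.4 to 0.85 m from the base axis. Payload 4.5 kg.
Tool frame: the origin (TCP) lies where the fingers leave the gripper's body, on its centre line; the fingertips stand 64 mm ahead of it and the grasp point (between the pads) lies 45 mm ahead of it; z points along the fingers, y is the direction in which the jaws open and shut (so a half turn about z gives the same grasp; the last joint's range is limited). The gripper opens to 88 mm and grips with 3 to 60 N. Pads are 18 mm wide; open, the fingers measure 123 mm over their backs; the gripper's body (75 mm by 187 mm) begins 45 mm behind the grasp point.
Start: joints at [1.153, 0.689, -0.195, 1.565, 0.157, 0.902, -0.215], TCP at [0.273, -0.562, 0.303] pointing down, gripper open.
Joint ranges: [-3.01, 3.01], [-0.46, 2.08], [-1.47, 1.51], [0.13, 2.56], [-1, 4.14], [0.04, 2.09], [-2.66, 2.66]. Speed limits (rad/s): [2.57, 2.57, 3.14, 3.14, 3.14, 3.14, 3.14].

### API

Orientations are given as a unit quaternion [x, y, z, w].
In Python, from plant import monitor, snapshot, workorder, finder gives the robot as it stands.
- The arm moves only by the tool carry_out, never from a script. Its argument "motion" is one flat list of numbers, 6 for each row, row after row: the shift along the tool's x, y, z in cm, then the turn, a rotation vector about the tool's x, y, z in rad. In form: [x, y, z, rx, ry, rz, x, y, z, rx, ry, rz, ...]. A call has 1 to 8 rows; each row shifts and turns the commanded pose from where the row before left it, along the tool's axes as they then stand; what a row does not reach is not made up. A row lasts 1/8 s, in which the tool goes at most 62.5 mm and 10.7 degrees, less where a joint would pass 70% of its speed; a pose out of reach is approached as far as the arm can. A call with a gripper value outside its range is refused whole. "hand" is the finger opening in cm, from 0 to 8.81, set as the call begins (left out, the last holds). The fingers move at their own pace and stop on an object; "grip_force" is the grip in N (left out, the last holds). Time passes only in rows, so rows that do not move let the fingers close. It gives the time, the measured TCP pose, the force and the opening at its end, in the units of the state.
- monitor.get_state(): the state, without advancing time (a new reading comes with each control period).
- snapshot(name): name is "scene" or "side" or "wrist"; returns a dict with "frame" (420x560x3 uint8, red, green, blue), "range_z" (420x560 float32, m along the optical axis (not along the pixel's ray), 0 where there is no reading), "fx", "fy", "cx", "cy" (pixels), "rvec" (rotation vector, rad) and "tvec" (3), from world to camera coordinates, as OpenCV has them; the wrist camera has in their place "hand_eye" (4x4, takes a point from camera to tool coordinates, whose origin is the TCP and whose axes are the flange's). Camera axes: x right, y down, z forward; pixel columns grow to the right and rows downward; lengths in m; the calibration is good to about 2 mm. The wrist camera is an equidistant fisheye: a pixel r from the principal point sees the ray r / f radians off the axis. A picture is of the moment at which its call begins: read the wrist's pose just before it.
- workorder.finish_job(): hands the job in, once; it reports no verdict.
Trained networks look in a picture, given as the dict that the camera call returned (one of the last four; its "shot" number tells which), for a name from the list of things; names that differ only in an ending like _2 or _b are one class to them, and where a whole thing is asked for, a point or a joint stands for the part that bears it (a point fixed in the world has none). Each returns a list of dicts, best first, with "p" (0 to 1); they miss things now and then, are a little off and sometimes report something else, mostly with a low value. They report only what shows in the picture. A call takes as long as a camera call. They do not tell look-alikes from the thing itself.
- finder.masks_of(picture, thing): "pixels" (420x560 bool, what is visible of it) and "extent" ([left, top, right, bottom] in pixels, round what is visible of it).
The state is a dict: "clock": time; "q": joint angles; "qd": joint speeds; "joint_torque": joint torques, N m; "tool_pos": TCP position; "eef_rot": TCP orientation; "contact_force": force on the tool from outside, world axes, zero at the start; "moment": the same for the moment, N m; "opening": opening from 0.0 (shut) to 1.0 (fully open).
Only numpy, scipy, OpenCV 4.12 (cv2) and the standard library are available. Lean on these libraries where they do the work, as an engineer would, in place of code of your own. Each camera call takes 0.05 s, during which the arm holds its last target. There are 200 camera calls.

### The job

Make up the steel flower head for tacking: beginning with the widest and ending with the narrowest, lower the three petal cups one at a time into the calyx on the turntable so that they nest inside one another, each set fully home before you let go of it and turned so that its four petals stand over the gaps between the four petals (for the first cup, the four sepals) of the one around it. Then draw the pistil rod out of its block, lower it upright into the heart cup until its foot bottoms, hold it there for a moment and let go so that it stands by itself, leaving the other things on the bench where they lie.

Things in the scene. Friction and masses are not known exactly. Their poses are not given: they have to be found in the camera images.
- calyx (a point): middle of the calyx's floor, 60 above the bench; z up. The calyx is the fixed green shallow cup on the blue welding turntable (face plate 136 across, its top 50 above the bench): inside 66 across and 12 deep, with four leaf-shaped sepals spreading out level to 69 from its centre along this frame's +x, -x, +y and -y, their tops about 72 above the bench
- outer_mid (a point): outer petal cup, bare grey steel, standing on the bench: the widest and lowest of the three, an open eight-sided cup 58 across flats, 44 high, walls and floor 3 thick. Origin on its axis half-way up (22 above its underside); its four petals are centred on its +x, -x, +y and -y, each a flat face square to that direction over the whole height, with open gaps between them above the solid lower wall. Axes: z up along the cup. Solid wall to 18 high; petals 24 wide
- middle_mid (a point): middle petal cup, straw-tinted steel: same form, 44 across flats, 71 high, walls and floor 3 thick. Origin on its axis half-way up (35.5 above its underside); its four petals are centred on its +x, -x, +y and -y, each a flat face square to that direction over the whole height, with open gaps between them above the solid lower wall. Axes: z up along the cup. Solid wall to 34 high; petals 18 wide
- heart_mid (a point): heart petal cup, violet-tinted steel, the narrowest and tallest: same form, 30 across flats, 98 high, walls and floor 3 thick. Origin on its axis half-way up (49 above its underside); its four petals are centred on its +x, -x, +y and -y, each a flat face square to that direction over the whole height, with open gaps between them above the solid lower wall. Axes: z up along the cup. Solid wall to 55 high; petals 12 wide
- pistil_mid (a point): pistil, standing in the block's middle hole, 135 long in all: a round foot 18 across and 14 high, flat underneath, then a rod 10 thick, then a golden head 14 thick over the top 32. Origin on its axis half-way up (67.5 above its foot's underside), z up
- block: drilled light-metal block, fixed: 50 (x) by 130 (y) by 45 high, origin under its centre. The pistil stands in its middle hole, 22 wide and 30 deep; brass stubs stand up to 67 above the bench in the holes 42 either side of it along y
- dish: bystander: shallow round aluminium parts dish, 72 across, 22 high. Origin at its underside, z up
- can: bystander: standing grey spray can with a yellow band, 52 across, 120 high. Origin at its underside, z up
- square: bystander: red magnetic welding square standing on edge: 14 thick along its x, 74 long along its y, a triangle that rises to 72 high at its -y end. Origin at its underside, z up
- offcut: bystander: standing steel tube offcut, 32 across, 75 high. Origin at its underside, z up
- tube: bystander: standing open square steel tube offcut, 32 by 32, 60 high. Origin at its underside, z up
- brush: bystander: flat brush with a wooden handle lying, 240 long along its x, 42 wide, 20 high
- blank: bystander: flat laser-cut five-petal steel flower blank, 80 across, 4 thick. Origin at its underside, z up
- wrench: bystander: steel wrench lying, 180 long along its x, about 40 wide, about 10 high
Not all that is in view belongs to the job. What is shaped like the part that bears outer_mid but green or pink is not meant.

How it is judged:
By the outcome, as a careful person would: the job done as asked, in the order asked, and still so for the second after the job is handed in, with the robot touching nothing.
It also fails if it takes over 72 s, if anything falls off the work surface, if the arm or the gripper's body presses on something with over 40 N, if the wrist force passes 120 N, or if a joint passes its speed limit or range.

## Working session

There is one attempt and no reset: what is moved stays moved. The work goes in short steps, Python scripts to look and compute and a tool call to move; the robot and the scene stay as the last step left them, time stands still between calls to the robot, and variables do not carry over. Pictures are saved under pics/ and viewed, about 8 in all and at most 12, crops included, and the job is handed in when it is done.

Besides the shell and the picture viewer there is one more tool, called as a command line: name --argument value ..., lists and objects as JSON in quotes. carry_out: Moves the arm, as the interface text tells. Its arguments: {"type":"object","properties":{"motion":{"type":"array"},"hand":{"type":"number"},"grip_force":{"type":"number"}},"required":["motion"]}

```bash
mkdir -p pics; ls
cat > h.py <<'E'
import numpy as np, cv2
from scipy.spatial.transform import Rotation as R
from plant import monitor, snapshot, workorder, finder
def world(p):
    "per-pixel world points"
    v,u=np.mgrid[0:420,0:560]; z=p["range_z"]
    c=np.stack([(u-p["cx"])/p["fx"]*z,(v-p["cy"])/p["fy"]*z,z],-1)
    M=R.from_rotvec(np.ravel(p["rvec"])).as_matrix()
    return (c-np.ravel(p["tvec"]))@M
def save(p,n): cv2.imwrite("pics/"+n,cv2.cvtColor(p["frame"],cv2.COLOR_RGB2BGR))
E
python3 - <<'E'
from h import *
print(monitor.get_state())
ims=[]
for n in("scene","side"):
    p=snapshot(n);ims.append(p["frame"]);print(n,p["fx"],p["rvec"],p["tvec"])
    W=world(p); np.savez("pics/"+n,W=W,z=p["range_z"],f=p["frame"])
    for t in("calyx","outer_mid","middle_mid","heart_mid","pistil_mid","block"):
        for m in finder.masks_of(p,t)[:4]:
            k=m["pixels"]&(p["range_z"]>0); q=W[k]
            if len(q)==0: continue
            print(t,round(m["p"],2),[int(a) for a in m["extent"]],np.round(np.median(q,0),3),np.round(np.percentile(q,2,0),3),np.round(np.percentile(q,98,0),3))
p=snapshot("wrist");save(p,"w0.png");print(p["fx"],p["cx"],p["cy"],p["hand_eye"])
im=np.vstack(ims); cv2.imwrite("pics/a.png",cv2.cvtColor(ims[0],cv2.COLOR_RGB2BGR));cv2.imwrite("pics/b.png",cv2.cvtColor(ims[1],cv2.COLOR_RGB2BGR))
E
```

```text
pics
{'clock': 0.0, 'q': array([ 1.15277797,  0.68996117, -0.19451619,  1.56633564,  0.15731208,
        0.90252674, -0.2151211 ]), 'qd': array([-0.00065787,  0.00178876,  0.00170572, -0.00227342,  0.00054224,
        0.00097168,  0.00022859]), 'joint_torque': array([ 5.68840751e-04, -5.27545631e+01, -1.26650602e+00, -1.53423446e+01,
       -5.25328028e-02,  6.56342876e-03,  1.58996613e-04]), 'tool_pos': array([ 0.27261015, -0.56183679,  0.30192647]), 'eef_rot': array([ 9.74582445e-01,  2.24027262e-01, -2.77069590e-04, -8.76039316e-04]), 'contact_force': array([ 0.41809079,  0.13853321, -0.48563005]), 'moment': array([-0.01019966, -0.00502478, -0.02807609]), 'opening': 1.001385622356263}
scene 536.7170237317686 [ 1.05575162  2.38547467 -1.04399093] [ 0.34787546 -0.17790305  1.74714617]
calyx 0.77 [256, 191, 308, 247] [ 0.531 -0.004  0.054] [ 0.454 -0.079  0.004] [0.578 0.046 0.076]
calyx 0.59 [339, 236, 367, 258] [0.431 0.16  0.006] [0.394 0.126 0.   ] [0.464 0.194 0.011]
outer_mid 0.82 [421, 273, 445, 299] [0.414 0.395 0.02 ] [0.386 0.365 0.001] [0.453 0.423 0.047]
outer_mid 0.79 [4
[... 1472 characters left out ...]
5, 312, 158] [ 0.633 -0.266  0.032] [ 0.612 -0.346 -0.002] [ 0.697 -0.249  0.07 ]
pistil_mid 0.55 [171, 203, 178, 238] [0.629 0.213 0.113] [0.625 0.206 0.044] [0.635 0.217 0.152]
pistil_mid 0.29 [328, 186, 357, 206] [ 0.442 -0.19   0.012] [ 0.409 -0.212  0.002] [ 0.469 -0.147  0.023]
block 0.79 [151, 225, 209, 265] [0.621 0.218 0.043] [0.583 0.158 0.003] [0.667 0.273 0.056]
325.19226210127806 278.5171774345157 209.7424266855756 [[-4.65481519e-04 -9.50197740e-01 -3.11647297e-01  8.10254883e-02]
 [ 9.99999785e-01 -2.98096070e-04 -5.84735399e-04  1.10569638e-03]
 [ 4.62713421e-04 -3.11647502e-01  9.50197674e-01 -8.10236305e-02]
 [ 0.00000000e+00  0.00000000e+00  0.00000000e+00  1.00000000e+00]]
```

View pics/a.png

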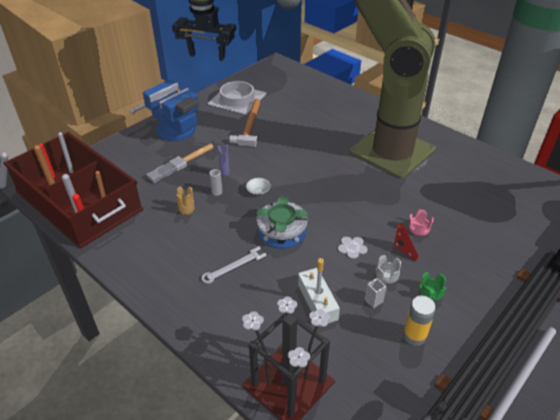

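View pics/b.png

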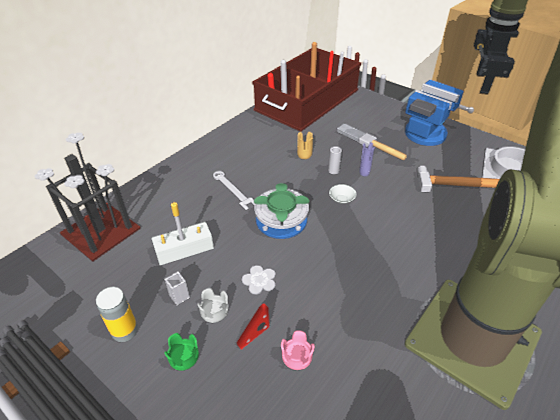

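Three outer-shaped cups appear in the scene view: green (433,286), pink (421,222) and bare grey (388,268). The grey one fits the description. I'll fit poses from both cameras and confirm it with an enlarged crop.

```bash
cat >> h.py <<'E'
from scipy.optimize import least_squares
CUP=dict(outer_mid=(.029,.044,.018,.012),middle_mid=(.022,.071,.034,.009),heart_mid=(.015,.098,.055,.006))
def cupres(v,Q,dim,z0):
    a,h,s,w=dim; c,n=np.cos(v[2]),np.sin(v[2]); d=Q[:,:2]-v[:2]
    x=np.abs(c*d[:,0]+n*d[:,1]); y=np.abs(-n*d[:,0]+c*d[:,1]); z=Q[:,2]-z0
    o=np.maximum(np.maximum(x,y),(x+y)/2**.5); wall=np.abs(o-(a-.0015))-.0015
    M,m=np.maximum(x,y),np.minimum(x,y)
    pet=np.hypot(np.maximum(np.abs(M-a+.0015)-.0015,0),np.maximum(m-w,0))
    r=np.where(z>s+.003,pet,np.maximum(wall,0)); return np.minimum(r,.012)
def fitcup(Q,t,z0,g=None):
    dim=CUP[t]; Q=Q[(Q[:,2]>z0+.006)&(Q[:,2]<z0+dim[1]+.006)]; best=None
    g=(Q.min(0)+Q.max(0))[:2]/2 if g is None else g
    for y in np.radians(np.arange(0,90,10)):
        f=least_squares(cupres,[*g,y],args=(Q,dim,z0),loss="soft_l1",f_scale=.002,x_scale=[.01,.01,.2])
        if best is None or f.cost<best.cost: best=f
    return best.x[:2],np.degrees(best.x[2])%90,1e3*np.sqrt(2*best.cost/len(Q)),len(Q)
E
python3 - <<'E'
from h import *
from h import fitcup
P={n:snapshot(n) for n in("scene","side")}; Ws={n:world(p) for n,p in P.items()}
box=dict(outer_mid=(.45,.285,.05),middle_mid=(.633,-.272,.045),heart_mid=(.447,-.314,.03))
for t,(x,y,r) in box.items():
    A=[]
    for n,W in Ws.items():
        q=W[(P[n]["range_z"]>0)&(np.hypot(W[...,0]-x,W[...,1]-y)<r)]; A.append(q); 
        print(t,n,*fitcup(q,t,0))
    print(t,"both",*fitcup(np.vstack(A),t,0))
for t in("dish","can","square","offcut","tube","brush","blank","wrench"):
    for n in P:
        for m in finder.masks_of(P[n],t)[:1]:
            q=Ws[n][m["pixels"]&(P[n]["range_z"]>0)]
            if len(q): print(t,n,round(m["p"],2),np.round(np.percentile(q,3,0),3),np.round(np.percentile(q,97,0),3))
# sepals: top at 72
for n,W in Ws.items():
    f=P[n]["frame"].astype(int); k=(f[...,1]>f[...,0]+25)&(f[...,1]>f[...,2]+10)&(np.hypot(W[...,0]-.515,W[...,1])<.1)&(W[...,2]>.064)
    q=W[k]; np.save("pics/cal_"+n,q); print("cal",n,len(q),q[:,:2].min(0),q[:,:2].max(0),np.median(q[:,2]))
    # pistil
    k=(np.hypot(W[...,0]-.632,W[...,1]-.211)<.02)&(W[...,2]>.115); q=W[k]; print("pistil",n,q.min(0),q.max(0))
s=P["scene"]["frame"][200:310,360:460];d=P["side"]["frame"][150:330,190:330]
im=np.hstack([cv2.resize(s,(420,462),interpolation=2),cv2.resize(d,(360,462),interpolation=2)]);cv2.imwrite("pics/c.png",im[...,::-1])
E
```

```text
outer_mid scene [0.45122358 0.28430727] 71.43499139420796 2.0958735123763224 468
outer_mid side [0.44996902 0.28801544] 71.53795858968998 0.8762337932083023 522
outer_mid both [0.45042676 0.28642783] 71.54780976782133 1.7295468131244482 990
middle_mid scene [ 0.63393251 -0.27641468] 86.6325596233597 1.5574243111796109 384
middle_mid side [ 0.63403457 -0.27177858] 87.67096827415781 0.9373397596752668 323
middle_mid both [ 0.63336421 -0.27426795] 87.4485460231591 1.6467856517323813 707
heart_mid scene [ 0.44781351 -0.31674398] 6.908833969838571 1.376481386879622 261
heart_mid side [ 0.44799618 -0.31187354] 7.142440496230033 0.6624112740768093 325
heart_mid both [ 0.4474341  -0.31384662] 5.2176409968553195 1.4523649430427519 586
dish scene 0.56 [ 0.404 -0.216  0.002] [ 0.466 -0.153  0.027]
dish side 0.32 [0.625 0.168 0.002] [0.694 0.217 0.15 ]
can scene 0.91 [0.542 0.413 0.011] [0.585 0.458 0.124]
square scene 0.88 [0.305 0.226 0.002] [0.359 0.306 0.074]
square side 0.78 [0.338 0.244 0.003] [0.356 0.311 0.072]
offcut scene 0.67 [ 0.401 -0.215  0.001] [ 0.466 -0.153  0.026]
offcut side 0
[... 154 characters left out ...]
0.061]
brush scene 0.88 [ 0.404 -0.47   0.007] [ 0.622 -0.431  0.025]
brush side 0.84 [ 0.393 -0.468  0.002] [ 0.619 -0.426  0.022]
blank scene 0.75 [0.4   0.127 0.001] [0.464 0.192 0.01 ]
blank side 0.78 [ 0.396  0.133 -0.   ] [0.463 0.198 0.007]
wrench scene 0.74 [ 0.461 -0.071  0.006] [0.576 0.045 0.075]
wrench side 0.93 [ 0.612 -0.047  0.   ] [0.774 0.014 0.01 ]
cal scene 491 [ 0.45988642 -0.0723868 ] [0.56797919 0.03797326] 0.07178535132890095
pistil scene [0.62585292 0.20025699 0.11513526] [0.64030219 0.21432725 0.15605062]
cal side 520 [ 0.45963151 -0.06912051] [0.5695204  0.03896176] 0.06990264230106424
pistil side [0.62493541 0.20439051 0.11568342] [0.63786567 0.21793411 0.15304976]
```

View pics/c.png

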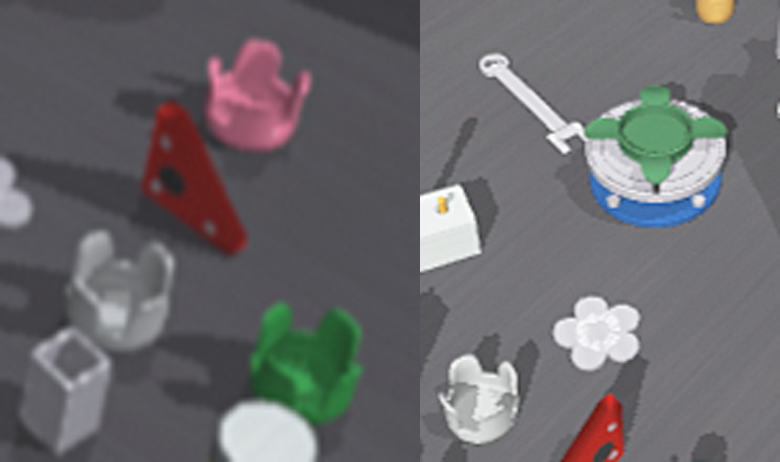

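The crop shows the bare grey cup at about (120,290), beside the red square and the square tube. It is the one meant; the pink and green ones are decoys. Next: calyx yaw and a move planner.

```bash
cat >> h.py <<'E'
def tool(yaw_jaw):  # tool down, tool y at this world angle (deg)
    a=np.radians(yaw_jaw+90); x=np.array([np.cos(a),np.sin(a),0]); z=np.array([0,0,-1.]); return R.from_matrix(np.c_[x,np.cross(z,x),z])
def jaw(s): y=R.from_quat(s["eef_rot"]).as_matrix()[:,1]; return np.degrees(np.arctan2(y[1],y[0]))
def plan(way,step=.045,turn=9.0,s=None):
    "way: list of (x,y,z_tcp,jaw_deg[,step]); prints rows in calls of 8"
    s=s or monitor.get_state(); p=np.array(s["tool_pos"]);r=R.from_quat(s["eef_rot"]); rows=[]
    for w in way:
        g=np.array(w[:3]);G=tool(w[3]);st=w[4] if len(w)>4 else step
        d=(r.inv()*G).as_rotvec(); n=max(1,int(np.ceil(max(np.linalg.norm(g-p)/st,np.degrees(np.linalg.norm(d))/turn))))
        p0,r0=p,r
        for i in range(1,n+1):
            pt=p0+(g-p0)*i/n; rt=r0*R.from_rotvec(d*i/n)
            row=np.r_[np.round(r.inv().apply(pt-p)*100,2),np.round((r.inv()*rt).as_rotvec(),3)]+0.
            p=p+r.apply(row[:3]/100); r=r*R.from_rotvec(row[3:]); rows.append(row)
    print(len(rows),"rows")
    for i in range(0,len(rows),8): print("["+", ".join(f"{v:g}" for q in rows[i:i+8] for v in q)+"]")
def st():
    s=monitor.get_state(); print("t",round(s["clock"],2),"p",np.round(s["tool_pos"],4),"jaw",round(jaw(s),2),"tilt",np.round(R.from_quat(s["eef_rot"]).as_matrix()[:2,2],4),"F",np.round(s["contact_force"],1),"op",round(s["opening"]*88.1,1),"q",np.round(s["q"],2)); return s
E
python3 - <<'E'
from h import *
def cres(v,Q):
    c,n=np.cos(v[2]),np.sin(v[2]);d=Q[:,:2]-v[:2];x=c*d[:,0]+n*d[:,1];y=-n*d[:,0]+c*d[:,1]
    return np.minimum(abs(x),abs(y))
for n in("scene","side"):
    Q=np.load(f"pics/cal_{n}.npy");Q=Q[np.hypot(Q[:,0]-.514,Q[:,1]+.016)>.045]
    for y0 in(.5,.8,1.1):
        f=least_squares(cres,[.514,-.016,y0],args=(Q,),loss="soft_l1",f_scale=.003,x_scale=[.01,.01,.2]);print(n,f.x[:2],np.degrees(f.x[2]),f.cost,len(Q))
plan([(.45,-.3,.31,-10),(.48,.0,.31,30),(.475,.2,.28,71.5)])
E
```

```text
scene [ 0.51344578 -0.01885082] 39.22889133782959 0.00295143228356334 216
scene [ 0.51344578 -0.01885082] 39.228885802101395 0.002951432283563059 216
scene [ 0.51344578 -0.01885081] 39.22886828261371 0.002951432283570114 216
side [ 0.51445193 -0.01647596] 39.465877336987184 0.0033274985460975707 251
side [ 0.51445193 -0.01647596] 39.4658729927729 0.0033274985460978483 251
side [ 0.51445193 -0.01647596] -50.53411909335115 0.0033274985460980664 251
20 rows
[3.42, -1.98, -0.09, 0, 0, -0.118, 3.64, -1.57, -0.09, 0, 0, -0.118, 3.79, -1.13, -0.09, 0, 0, -0.118, 3.9, -0.67, -0.09, 0, 0, -0.118, 3.95, -0.21, -0.09, 0, 0, -0.118, 3.94, 0.26, -0.09, 0, 0, -0.118, 3.89, 0.72, -0.09, 0, 0, -0.118, 3.78, 1.17, -0.1, 0, 0, -0.118]
[4.3, -0.32, 0, 0, 0, -0.1, 4.3, 0.1, 0, 0, 0, -0.1, 4.28, 0.54, 0, 0, 0, -0.099, 4.2, 0.95, 0, 0, 0, -0.1, 4.08, 1.37, 0, 0, 0, -0.1, 3.93, 1.77, 0, 0, 0, -0.1, 3.73, 2.16, 0, 0, 0, -0.1, 3.51, 1.91, 0.6, 0, 0, -0.145]
[3.2, 2.41, 0.6, 0, 0, -0.145, 2.82, 2.84, 0.6, 0, 0, -0.144, 2.38, 3.21, 0.6, 0, 0, -0.145, 1.89, 3.53, 0.6, 0, 0, -0.145]
```

carry_out --motion '[3.42,-1.98,-0.09,0,0,-0.118,3.64,-1.57,-0.09,0,0,-0.118,3.79,-1.13,-0.09,0,0,-0.118,3.9,-0.67,-0.09,0,0,-0.118,3.95,-0.21,-0.09,0,0,-0.118,3.94,0.26,-0.09,0,0,-0.118,3.89,0.72,-0.09,0,0,-0.118,3.78,1.17,-0.1,0,0,-0.118]'

```text
clock: 2.65
tool_pos: [0.4507, -0.2991, 0.3103]
eef_rot: [0.765, 0.644, 0.0, 0.0]
contact_force: [0.7, 0.4, 0.3]
opening: 1.002
```

carry_out --motion '[4.3,-0.32,0,0,0,-0.1,4.3,0.1,0,0,0,-0.1,4.28,0.54,0,0,0,-0.099,4.2,0.95,0,0,0,-0.1,4.08,1.37,0,0,0,-0.1,3.93,1.77,0,0,0,-0.1,3.73,2.16,0,0,0,-0.1,0,0,0,0,0,0]' --hand 7.6

```text
clock: 3.65
tool_pos: [0.4805, 0.0038, 0.3106]
eef_rot: [0.497, 0.868, 0.002, 0.0]
contact_force: [0.6, 0.1, -0.6]
opening: 0.862
```

```bash
cat >> h.py <<'E'
def wrist():
    "wrist shot -> picture, world points, valid mask"
    s=monitor.get_state(); p=snapshot("wrist"); v,u=np.mgrid[0:420,0:560]
    x=(u-p["cx"])/p["fx"];y=(v-p["cy"])/p["fy"];th=np.hypot(x,y)+1e-9;z=p["range_z"]
    t=np.tan(np.minimum(th,1.5))/th; c=np.stack([x*t*z,y*t*z,z],-1)
    H=p["hand_eye"]; T=c@H[:3,:3].T+H[:3,3]
    return p,R.from_quat(s["eef_rot"]).apply(T.reshape(-1,3)).reshape(T.shape)+s["tool_pos"],(z>0)&(th<1.35),s
def cres(v,Q):
    c,n=np.cos(v[2]),np.sin(v[2]);d=Q[:,:2]-v[:2];x=c*d[:,0]+n*d[:,1];y=-n*d[:,0]+c*d[:,1]
    return np.minimum(abs(x),abs(y))
E
python3 - <<'E'
from h import *
st()
p,W,ok,s=wrist(); save(p,"w1.png"); np.savez("pics/w1",W=W,ok=ok,f=p["frame"])
f=p["frame"].astype(int); k=ok&(f[...,1]>f[...,0]+25)&(f[...,1]>f[...,2]+10)&(np.hypot(W[...,0]-.514,W[...,1]+.017)<.1)&(W[...,2]>.064)
Q=W[k];print(len(Q),Q.min(0),Q.max(0),np.median(Q[:,2]))
Q1=Q[np.hypot(Q[:,0]-.514,Q[:,1]+.017)>.045]
g=least_squares(cres,[.514,-.017,.7],args=(Q1,),loss="soft_l1",f_scale=.003,x_scale=[.01,.01,.2]);print(g.x[:2],np.degrees(g.x[2]),g.cost,len(Q1))
for t in ("outer_mid",):
    k=ok&(np.hypot(W[...,0]-.4505,W[...,1]-.286)<.045);print(fitcup(W[k],t,0))
plan([(.475,.2,.28,71.5)])
E
```

```text
t 3.65 p [0.4805 0.0038 0.3106] jaw 30.41 tilt [0.0017 0.0025] F [ 0.6  0.1 -0.6] op 75.9 q [ 0.31  0.55 -0.64  1.97  0.46  0.77 -0.06]
3287 [ 0.45797715 -0.07398652  0.06400161] [0.56939295 0.03625183 0.07259447] 0.06939059525438773
[ 0.51384068 -0.01956066] 39.66752574045528 0.024425841331459586 1820Traceback (most recent call last):
  File "<stdin>", line 9, in <module>
  File "h.py", line 22, in fitcup
    g=(Q.min(0)+Q.max(0))[:2]/2 if g is None else g
       ~~~~~^^^
    return umr_minimum(a, axis, None, out, keepdims, initial, where)
ValueError: zero-size array to reduction operation minimum which has no identity
```

View pics/w1.png

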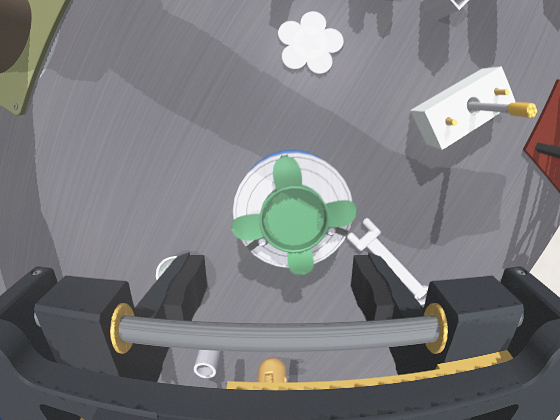

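Wrist view: the calyx is at (295,218), sepals clear, with the pistil block at upper right. On to the outer cup.

Run:
```python
from h import *
plan([(.475,.2,.28,71.5)])
```

```text
5 rows
[3.49, 1.91, 0.61, 0, 0, -0.144, 3.17, 2.39, 0.6, 0, 0, -0.144, 2.81, 2.82, 0.61, 0, 0, -0.145, 2.36, 3.19, 0.6, 0, 0, -0.144, 1.88, 3.5, 0.61, 0, 0, -0.144]
```

carry_out --motion '[3.49,1.91,0.61,0,0,-0.144,3.17,2.39,0.6,0,0,-0.144,2.81,2.82,0.61,0,0,-0.145,2.36,3.19,0.6,0,0,-0.144,1.88,3.5,0.61,0,0,-0.144,0,0,0,0,0,0]'

```text
clock: 4.45
tool_pos: [0.4753, 0.2005, 0.2795]
eef_rot: [0.161, 0.987, 0.001, -0.0]
contact_force: [0.3, -0.4, -0.7]
opening: 0.862
```

Run:
```python
from h import *
st()
p,W,ok,s=wrist(); np.savez("pics/w2",W=W,ok=ok,f=p["frame"]);save(p,"w2.png")
k=ok&(np.hypot(W[...,0]-.4505,W[...,1]-.286)<.045);c,y,e,n=fitcup(W[k],"outer_mid",0);print(c,y,e,n)
y=y if y>45 else y+90
plan([(*c,.16,y),(*c,.088,y,.03)])
```

```text
t 4.45 p [0.4753 0.2005 0.2795] jaw 71.47 tilt [-0.0003  0.0017] F [ 0.3 -0.4 -0.7] op 75.9 q [-0.02  0.68 -0.78  1.9   0.64  0.83  0.11]
[0.4504235  0.28354642] 71.16861272123175 0.5688440449329671 1125
7 rows
[1.28, 1.82, 2.98, 0, 0, 0, 1.28, 1.82, 2.98, -0.001, 0, 0.001, 1.28, 1.82, 2.99, 0, 0, 0, 1.28, 1.82, 2.98, 0, 0, 0.001, 0, 0, 2.4, 0, 0, 0, 0, 0, 2.4, 0, 0, 0, 0, 0, 2.4, 0, 0, 0]
```

carry_out --motion '[1.28,1.82,2.98,0,0,0,1.28,1.82,2.98,0,0,0,1.28,1.82,2.99,0,0,0,1.28,1.82,2.98,0,0,0,0,0,2.4,0,0,0,0,0,2.4,0,0,0,0,0,2.4,0,0,0,0,0,0,0,0,0]'

```text
clock: 5.5
tool_pos: [0.4507, 0.281, 0.0873]
eef_rot: [0.164, 0.986, -0.002, -0.0]
contact_force: [-0.3, 0.7, -0.3]
opening: 0.866
```

carry_out --motion '[0,0,0,0,0,0,0,0,0,0,0,0,0,0,0,0,0,0,0,0,0,0,0,0]' --hand 5.2 --grip_force 25

```text
clock: 6.0
tool_pos: [0.451, 0.284, 0.0894]
eef_rot: [0.163, 0.987, 0.0, 0.001]
contact_force: [0.5, -2.1, 5.5]
opening: 0.658
```

Run:
```python
from h import *
s=st()
p,W,ok,s=wrist(); save(p,"w3.png")
x,y,z=s["tool_pos"]
plan([(x,y,.20,jaw(s)),(.50,.13,.22,84.5),(.51,-.0,.22,84.5)])
```

```text
t 6.0 p [0.451  0.284  0.0894] jaw 71.29 tilt [0.002  0.0004] F [ 0.5 -2.1  5.5] op 58.0 q [-0.37  0.96 -0.47  1.97  0.98  0.46 -0.34]
10 rows
[-0.01, 0, -3.69, 0, 0.001, 0, 0, 0.01, -3.68, 0.001, 0, 0, -0.01, 0, -3.69, 0, 0.001, 0, -2.39, -3.26, -0.5, 0, 0, -0.058, -2.21, -3.38, -0.5, 0, 0, -0.057, -2, -3.51, -0.5, 0, 0, -0.058, -1.8, -3.62, -0.5, 0, 0, -0.057, -0.75, -4.28, 0, 0, 0, 0]
[-0.75, -4.28, 0, 0, 0, 0, -0.75, -4.28, 0, 0, 0, 0]
```

View pics/w3.png

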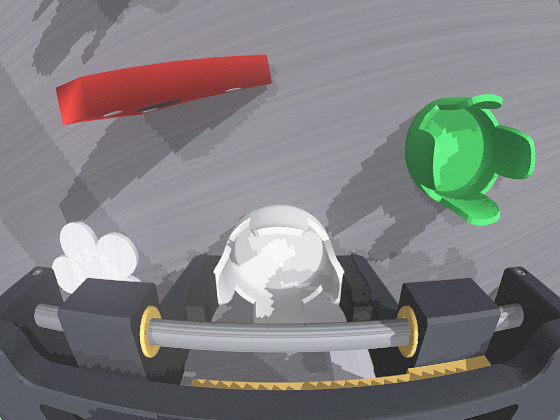

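The grip reads 58.0 mm, the cup's width, and the cup at about (275,270) sits squarely between the pads. Lifting and carrying.

carry_out --motion '[0,0,-2.5,0,0.001,0,0,0,-4.5,0.001,0,0,0,0,-4.1,0,0.001,0,-2.39,-3.26,-0.5,0,0,-0.058,-2.21,-3.38,-0.5,0,0,-0.057,-2,-3.51,-0.5,0,0,-0.058,-1.8,-3.62,-0.5,0,0,-0.057,-0.75,-4.28,0,0,0,0]'

```text
clock: 7.05
tool_pos: [0.5034, 0.0856, 0.2197]
eef_rot: [0.048, 0.999, 0.0, -0.001]
contact_force: [0.1, 0.2, -2.6]
opening: 0.653
```

carry_out --motion '[-0.75,-4.28,0,0,0,0,-0.75,-4.28,0,0,0,0,0,0,0,0,0,0,0,0,0,0,0,0]'

```text
clock: 7.55
tool_pos: [0.5094, 0.0006, 0.2195]
eef_rot: [0.048, 0.999, 0.0, -0.001]
contact_force: [0.4, 0.8, -2.1]
opening: 0.651
```

```bash
cat >> h.py <<'E'
def held(t,under):
    "fit of the held cup; under = its underside z relative to tcp (negative). returns centre in tool xy, yaw-jaw"
    p,W,ok,s=wrist(); x,y,z=s["tool_pos"]; h=CUP[t][1]
    k=ok&(np.hypot(W[...,0]-x,W[...,1]-y)<CUP[t][0]*1.25)&(W[...,2]<z+under+h+.004)&(W[...,2]>z+under-.005)
    c,yw,e,n=fitcup(W[k],t,z+under,(x,y))
    d=R.from_quat(s["eef_rot"]).inv().apply([*(c-[x,y]),0])
    print("held",t,"tool xy mm",np.round(d[:2]*1e3,1),"yaw-jaw",round((yw-jaw(s)+45)%90-45,2),"err",round(e,2),n,"z top/bot",np.percentile(W[k][:,2]-z,[1,99]).round(4)); return p,W,ok,s,d,c
E
python3 - <<'E'
from h import *
st()
p,W,ok,s,d,c=held("outer_mid",-.088)
save(p,"w4.png"); np.savez("pics/w4",W=W,ok=ok,f=p["frame"])
f=p["frame"].astype(int); k=ok&(f[...,1]>f[...,0]+25)&(f[...,1]>f[...,2]+10)&(np.hypot(W[...,0]-.514,W[...,1]+.017)<.1)&(W[...,2]>.064)&(W[...,2]<.08)
Q=W[k];print(len(Q))
Q1=Q[np.hypot(Q[:,0]-.514,Q[:,1]+.017)>.045]
g=least_squares(cres,[.514,-.017,.7],args=(Q1,),loss="soft_l1",f_scale=.003,x_scale=[.01,.01,.2]);print(g.x[:2],np.degrees(g.x[2]),g.cost,len(Q1))
E
```

```text
t 7.55 p [0.5094 0.0006 0.2195] jaw 84.52 tilt [-0.0021  0.0005] F [ 0.4  0.8 -2.1] op 57.3 q [ 0.37  0.78 -0.78  1.97  0.82  0.74  0.57]
held outer_mid tool xy mm [ 2.  -0.8] yaw-jaw -0.24 err 0.96 6961 z top/bot [-0.0885 -0.0415]
3678
[ 0.51170841 -0.02832324] 32.58307118004887 0.02841517082790963 2112
```

Run:
```python
from h import *
d=np.load("pics/w1.npz");W,ok,f=d["W"],d["ok"],d["f"].astype(int)
g=ok&(f[...,1]>f[...,0]+25)&(f[...,1]>f[...,2]+10)
c=np.array([.5138,-.019]);r=np.hypot(W[...,0]-c[0],W[...,1]-c[1])
k=g&(r<.04)&(W[...,2]<.0635);q=W[k];print("floor",len(q),np.median(q[:,2]),cv2.minEnclosingCircle((q[:,:2]*1e3).astype(np.float32)),np.percentile(q,[1,99],0)[:,:2].mean(0))
k=g&(r<.04)&(r>.028)&(W[...,2]<.0695)&(W[...,2]>.0645);q=W[k]
if len(q)>20: print("wall",len(q),least_squares(lambda v:np.hypot(q[:,0]-v[0],q[:,1]-v[1])-v[2],[*c,.033],loss="soft_l1",f_scale=.001).x)
plan([(.5158,-.0192,.22,84.5),(.5158,-.0192,.158,84.5,.03),(.5158,-.0192,.150,84.5,.004)])
```

```text
floor 2901 0.058948164104731526 ((512.1178588867188, -17.661413192749023), 36.477577209472656) [ 0.51385276 -0.01947607]
wall 426 [ 0.51236701 -0.01752128  0.03620706]
6 rows
[-0.83, -1.98, -0.04, 0.001, -0.002, 0.002, 0, 0, 2.07, 0, 0, 0, 0, 0, 2.06, 0, 0, 0, 0, 0, 2.07, 0, 0, 0, 0, 0, 0.4, 0, 0, 0, 0, 0, 0.4, 0, 0, 0]
```

carry_out --motion '[-0.83,-1.98,0,0.001,-0.002,0,0,0,2.07,0,0,0,0,0,2.06,0,0,0,0,0,2.07,0,0,0,0,0,0,0,0,0,0,0,0.4,0,0,0,0,0,0.4,0,0,0,0,0,0,0,0,0]'

```text
clock: 8.6
tool_pos: [0.5159, -0.0195, 0.1496]
eef_rot: [0.047, 0.999, 0.0, 0.0]
contact_force: [-0.6, 3.8, -2.8]
opening: 0.655
```

Run:
```python
from h import *
st()
p,W,ok,s,d,c=held("outer_mid",-.088);print(c); save(p,"w5.png")
```

```text
t 8.6 p [ 0.5159 -0.0195  0.1496] jaw 84.57 tilt [0.0002 0.0002] F [-0.6  3.8 -2.8] op 57.7 q [ 0.34  0.88 -0.67  2.    0.97  0.62  0.48]
held outer_mid tool xy mm [ 1.8 -0.9] yaw-jaw -0.06 err 1.3 7425 z top/bot [-0.0914 -0.0417]
[ 0.51401968 -0.02022287]
```

View pics/w5.png

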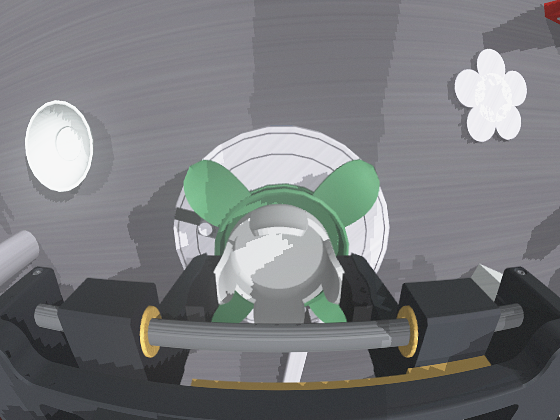

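The cup is between the sepals, but Fy = 3.8 N suggests it rubs on the -y wall (an octagon's corner has only 1.6 mm clearance). I'll ease +y and go down.

carry_out --motion '[0,0.12,0,0,0,0,0,0,0.1,0,0,0,0,0,0,0,0,0]'

```text
clock: 9.02
tool_pos: [0.5158, -0.0193, 0.1495]
eef_rot: [0.048, 0.999, -0.001, 0.0]
contact_force: [-3.7, 0.3, 9.6]
opening: 0.657
```

carry_out --motion '[0,0,0.15,0,0,0,0,0,0,0,0,0]'

```text
clock: 9.28
tool_pos: [0.5158, -0.0193, 0.1493]
eef_rot: [0.048, 0.999, -0.002, 0.001]
contact_force: [-7.3, -0.8, 23.3]
opening: 0.654
```

carry_out --motion '[0,0,0.1,0,0,0,0,0,0,0,0,0]'

```text
clock: 9.52
tool_pos: [0.5158, -0.0192, 0.1492]
eef_rot: [0.048, 0.999, -0.002, 0.001]
contact_force: [-9.5, -0.3, 31.8]
opening: 0.66
```

Contact at z = 0.1493 matches the bench-grasp height plus 60 mm, so the floor is reached. I'll relieve the force and release.

carry_out --motion '[0,0,-0.25,0,0,0,0,0,0,0,0,0]'

```text
clock: 9.78
tool_pos: [0.5159, -0.0193, 0.1493]
eef_rot: [0.048, 0.999, -0.001, 0.0]
contact_force: [-4.6, 1.8, 11.8]
opening: 0.654
```

carry_out --motion '[0,0,0,0,0,0,0,0,0,0,0,0,0,0,-2,0,0,0,0,0,-4,0,0,0,0,0,-5,0,0,0,0,0,-4,0,0,0,0,0,0,0,0,0]' --hand 7.4

```text
clock: 10.65
tool_pos: [0.5177, -0.019, 0.3009]
eef_rot: [0.048, 0.999, -0.001, 0.003]
contact_force: [0.9, 0.0, -0.6]
opening: 0.841
```

```bash
cat >> h.py <<'E'
def seated(t,z0,c=(.514,-.018)):
    "pose of a seated cup from the wrist camera"
    p,W,ok,s=wrist(); h=CUP[t][1]
    k=ok&(np.hypot(W[...,0]-c[0],W[...,1]-c[1])<CUP[t][0]*1.25)&(W[...,2]>z0+.02)&(W[...,2]<z0+h+.01)
    q=W[k]; print("seated",t,*fitcup(q,t,z0,c)); 
    T=q[q[:,2]>z0+h-.008]
    for a in range(0,360,90): pass
    ang=np.degrees(np.arctan2(T[:,1]-c[1],T[:,0]-c[0]))
    print("top z by quadrant",[(a,round(np.percentile(T[(ang>a)&(ang<=a+90)][:,2],95),4)) for a in(-180,-90,0,90) if ((ang>a)&(ang<=a+90)).sum()>5],"want",z0+h)
    return p,W,ok,s
E
python3 - <<'E'
from h import *
st(); p,W,ok,s=seated("outer_mid",.06); save(p,"w6.png"); np.savez("pics/w6",W=W,ok=ok,f=p["frame"])
f=p["frame"].astype(int); k=ok&(f[...,1]>f[...,0]+25)&(f[...,1]>f[...,2]+10)&(W[...,2]>.064)&(W[...,2]<.08)
Q=W[k];Q1=Q[(np.hypot(Q[:,0]-.514,Q[:,1]+.018)>.045)&(np.hypot(Q[:,0]-.514,Q[:,1]+.018)<.1)]
g=least_squares(cres,[.514,-.017,.7],args=(Q1,),loss="soft_l1",f_scale=.003,x_scale=[.01,.01,.2]);print("sepals",g.x[:2],np.degrees(g.x[2]),len(Q1))
for n in("scene","side"):
    q=snapshot(n);V=world(q);kk=(q["range_z"]>0)&(np.hypot(V[...,0]-.514,V[...,1]+.018)<.04)&(V[...,2]>.078);print(n,fitcup(V[kk],"outer_mid",.06))
# middle approach
plan([(.515,-.06,.32,84.5),(.60,-.24,.32,87.5),(.60,-.25,.30,87.5)])
E
```

```text
t 10.65 p [ 0.5177 -0.019   0.3009] jaw 84.44 tilt [ 0.0058 -0.0014] F [ 0.9  0.  -0.6] op 74.1 q [ 0.47  0.68 -0.89  1.87  0.67  0.91  0.74]
seated outer_mid [ 0.51433747 -0.02020095] 84.77591340897463 0.6482831461190739 930
top z by quadrant [(-180, np.float64(0.104)), (-90, np.float64(0.1037)), (0, np.float64(0.1035)), (90, np.float64(0.104))] want 0.104
sepals [ 0.51352836 -0.01905938] 39.616448142425995 2152
scene (array([ 0.51490747, -0.01961372]), np.float64(84.1556876276027), np.float64(1.249369239187084), 269)
side (array([ 0.51458223, -0.01554602]), np.float64(84.34773239427618), np.float64(0.8466078144017151), 282)
8 rows
[-0.16, -2.01, -1.13, -0.001, -0.001, 0, -0.16, -2, -1.13, -0.002, -0.001, 0, -2.04, -3.42, 0, 0, 0, -0.011, -2, -3.44, 0, 0, 0, -0.01, -1.97, -3.46, 0, 0, 0, -0.011, -1.93, -3.49, 0, 0, 0, -0.01, -1.89, -3.5, 0, 0, 0, -0.011, -0.04, -1, 2, 0, 0, 0]
```

View pics/w6.png

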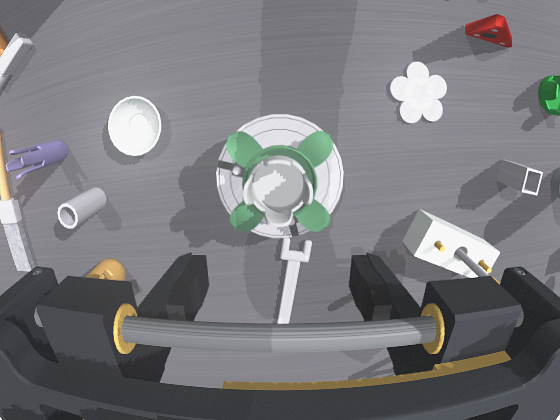

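The outer cup is seated: tops level at 104 mm, yaw 84.6°, which is 45° from the sepals (39.6°). Next is the middle cup.

carry_out --motion '[-0.16,-2.01,-1.13,-0.001,-0.001,0,-0.16,-2,-1.13,-0.002,-0.001,0,-2.04,-3.42,0,0,0,-0.011,-2,-3.44,0,0,0,-0.01,-1.97,-3.46,0,0,0,-0.011,-1.93,-3.49,0,0,0,-0.01,-1.89,-3.5,0,0,0,-0.011,-0.04,-1,2,0,0,0]' --hand 6.4

```text
clock: 11.8
tool_pos: [0.6011, -0.252, 0.2991]
eef_rot: [0.024, 1.0, 0.0, 0.001]
contact_force: [0.3, 0.3, -0.6]
opening: 0.728
```

carry_out --motion '[0,0,0,0,0,0,0,0,0,0,0,0]'

```text
clock: 12.05
tool_pos: [0.6001, -0.2473, 0.3005]
eef_rot: [0.02, 1.0, 0.001, 0.0]
contact_force: [0.4, 0.9, 1.0]
opening: 0.726
```

Run:
```python
from h import *
st(); p,W,ok,s=seated("middle_mid",0,(.633,-.274))
k=ok&(np.hypot(W[...,0]-.633,W[...,1]+.274)<.03)&(W[...,2]>.005);c,y,e,n=fitcup(W[k],"middle_mid",0,(.633,-.274));print(c,y,e,n)
plan([(*c,.18,y),(*c,.111,y,.025)])
```

```text
t 12.05 p [ 0.6001 -0.2473  0.3005] jaw 87.71 tilt [0.0007 0.0026] F [0.4 0.9 1. ] op 64.0 q [ 0.76  0.85 -0.89  1.47  0.69  1.15  1.28]
seated middle_mid [ 0.63326051 -0.27708821] 87.1662478660175 0.4202081779172241 1134
top z by quadrant [(-180, np.float64(0.071)), (-90, np.float64(0.0708)), (0, np.float64(0.0705)), (90, np.float64(0.0706))] want 0.071
[ 0.63321268 -0.27706992] 87.22329985082692 0.38906509233608455 1378
6 rows
[-1.12, -0.96, 4.04, 0.001, 0.001, 0.003, -1.13, -0.95, 4.04, 0, 0, 0.003, -1.14, -0.94, 4.04, 0.001, 0.001, 0.003, 0, 0, 2.3, 0, 0, 0, 0, 0, 2.3, 0, 0, 0, 0, -0.01, 2.3, 0, 0, 0]
```

carry_out --motion '[-1.12,-0.96,4.04,0.001,0.001,0.003,-1.13,-0.95,4.04,0,0,0.003,-1.14,-0.94,4.04,0.001,0.001,0.003,0,0,2.3,0,0,0,0,0,2.3,0,0,0,0,0,2.3,0,0,0,0,0,0,0,0,0,0,0,0,0,0,0]'

```text
clock: 13.1
tool_pos: [0.6338, -0.2791, 0.1117]
eef_rot: [0.026, 1.0, -0.0, 0.001]
contact_force: [0.7, -0.7, -0.0]
opening: 0.726
```

carry_out --motion '[0,0,0,0,0,0,0,0,0,0,0,0,0,0,0,0,0,0,0,0,0,0,0,0]' --hand 3.8

```text
clock: 13.6
tool_pos: [0.6338, -0.2788, 0.1116]
eef_rot: [0.026, 1.0, -0.0, 0.001]
contact_force: [0.2, 1.7, 4.3]
opening: 0.497
```

Run:
```python
from h import *
s=st(); x,y,z=s["tool_pos"]
plan([(x,y,.30,jaw(s)),(.514,-.02,.31,39.6)])
```

```text
t 13.6 p [ 0.6338 -0.2788  0.1116] jaw 87.05 tilt [ 0.0014 -0.0003] F [0.2 1.7 4.3] op 43.8 q [ 0.7   1.12 -0.76  1.44  0.88  0.94  1.21]
12 rows
[-0.01, 0, -3.77, 0, 0, 0, 0, 0, -3.77, 0, 0.001, 0, 0, 0, -3.76, 0, 0, 0, 0, 0, -3.77, 0, 0, 0, -0.01, 0, -3.77, 0, 0, 0, 1.9, 3.6, -0.14, 0, 0, 0.118, 2.31, 3.36, -0.15, 0, 0, 0.119, 2.7, 3.05, -0.14, 0, 0, 0.118]
[3.03, 2.72, -0.15, 0, 0, 0.118, 3.34, 2.35, -0.14, 0, 0, 0.119, 3.58, 1.93, -0.15, 0, 0, 0.118, 3.79, 1.49, -0.14, 0, 0, 0.118]
```

Grip 43.8 mm, about the expected 44. Lifting and carrying.

carry_out --motion '[0,0,-2.5,0,0,0,0,0,-4.2,0,0.001,0,0,0,-4.2,0,0,0,0,0,-4.2,0,0,0,0,0,-3.74,0,0,0,1.9,3.6,-0.14,0,0,0.118,2.31,3.36,-0.15,0,0,0.119,2.7,3.05,-0.14,0,0,0.118]'

```text
clock: 14.6
tool_pos: [0.5811, -0.1674, 0.3048]
eef_rot: [0.204, 0.979, -0.001, -0.0]
contact_force: [1.0, 0.5, -2.0]
opening: 0.5
```

carry_out --motion '[3.03,2.72,-0.15,0,0,0.118,3.34,2.35,-0.14,0,0,0.119,3.58,1.93,-0.15,0,0,0.118,3.79,1.49,-0.14,0,0,0.118,0,0,0,0,0,0,0,0,0,0,0,0]'

```text
clock: 15.35
tool_pos: [0.5138, -0.0211, 0.3099]
eef_rot: [0.426, 0.905, -0.001, 0.0]
contact_force: [0.0, -0.1, -0.8]
opening: 0.499
```

Run:
```python
from h import *
st()
p,W,ok,s,d,c=held("middle_mid",-.111); print(c)
Rz=tool(39.6); off=Rz.apply([d[0],d[1],0]); t=np.array([.5143,-.0202,0])-off; print("tcp target",t)
plan([(t[0],t[1],.31,39.6),(t[0],t[1],.222,39.6)])
```

```text
t 15.35 p [ 0.5138 -0.0211  0.3099] jaw 39.61 tilt [-0.0002 -0.002 ] F [ 0.  -0.1 -0.8] op 44.0 q [ 0.38  0.61 -0.7   1.87  0.51  0.85  0.11]
held middle_mid tool xy mm [ 0.3 -0.2] yaw-jaw -0.1 err 0.68 8169 z top/bot [-0.1092 -0.0377]
[ 0.51352309 -0.0209881 ]
tcp target [ 0.51461894 -0.02029727  0.        ]
3 rows
[0.06, 0.13, -0.04, -0.001, 0.001, -0.001, 0, 0, 4.4, 0, 0, 0, 0, 0.01, 4.4, 0, 0, 0]
```

carry_out --motion '[0.06,0.13,0,-0.001,0.001,0,0,0,4.4,0,0,0,0,0,4.2,0,0,0,0,0,2,0,0,0,0,0,1.5,0,0,0,0,0,0.9,0,0,0,0,0,0,0,0,0]'

```text
clock: 16.27
tool_pos: [0.5142, -0.0191, 0.1791]
eef_rot: [0.426, 0.905, 0.0, -0.001]
contact_force: [0.6, -0.0, -0.9]
opening: 0.501
```

carry_out --motion '[0,0,0.4,0,0,0,0,0,0.2,0,0,0,0,0,0,0,0,0]'

```text
clock: 16.65
tool_pos: [0.5148, -0.0187, 0.1742]
eef_rot: [0.426, 0.905, 0.001, 0.0]
contact_force: [-0.1, 0.7, 4.7]
opening: 0.503
```

carry_out --motion '[0,0,0.15,0,0,0,0,0,0,0,0,0]'

```text
clock: 16.9
tool_pos: [0.5155, -0.0182, 0.1734]
eef_rot: [0.426, 0.905, 0.001, 0.001]
contact_force: [-0.7, 0.9, 9.6]
opening: 0.497
```

carry_out --motion '[0,0,0.15,0,0,0,0,0,0,0,0,0]'

```text
clock: 17.15
tool_pos: [0.5159, -0.0176, 0.1728]
eef_rot: [0.425, 0.905, 0.002, 0.002]
contact_force: [-1.4, 1.3, 17.6]
opening: 0.497
```

Run:
```python
from h import *
st(); p,W,ok,s=seated("middle_mid",.063); held("middle_mid",-.111)
```

```text
t 17.15 p [ 0.5159 -0.0176  0.1728] jaw 39.67 tilt [0.005  0.0019] F [-1.4  1.3 17.6] op 43.8 q [ 0.25  0.8  -0.51  1.99  0.75  0.53 -0.1 ]
seated middle_mid [ 0.51472945 -0.01688455] 40.81921647509695 1.1597133067394234 7547
top z by quadrant [(-180, np.float64(0.1425)), (-90, np.float64(0.1272)), (0, np.float64(0.1416)), (90, np.float64(0.1337))] want 0.134
held middle_mid tool xy mm [1.5 0.4] yaw-jaw 1.07 err 1.18 8971 z top/bot [-0.1136 -0.0378]
```

carry_out --motion '[0,0,-0.3,0,0,0,0,0,0,0,0,0]'

```text
clock: 17.5
tool_pos: [0.5141, -0.0191, 0.1734]
eef_rot: [0.426, 0.905, 0.0, -0.0]
contact_force: [-0.4, 0.3, -1.6]
opening: 0.498
```

carry_out --motion '[0,0,0,0,0,0,0,0,0,0,0,0,0,0,-2,0,0,0,0,0,-4.5,0,0,0,0,0,-4.5,0,0,0,0,0,-4,0,0,0,0,0,0,0,0,0]' --hand 6

```text
clock: 18.38
tool_pos: [0.5156, -0.0186, 0.3258]
eef_rot: [0.426, 0.905, 0.002, 0.002]
contact_force: [-0.5, 0.6, -0.1]
opening: 0.684
```

Run:
```python
from h import *
st(); p,W,ok,s=seated("middle_mid",.063); save(p,"w7.png")
k=(ok&(np.hypot(W[...,0]-.5145,W[...,1]+.019)<.037)&(W[...,2]<.106)&(W[...,2]>.08)); print("outer",fitcup(W[k],"outer_mid",.06,(.5145,-.019)))
im=cv2.resize(p["frame"][130:300,180:420],None,fx=3,fy=3,interpolation=2);cv2.imwrite("pics/w7c.png",im[...,::-1])
plan([(.47,-.12,.33,20),(.465,-.25,.32,5)])
```

```text
t 18.38 p [ 0.5156 -0.0186  0.3258] jaw 39.57 tilt [0.005  0.0012] F [-0.5  0.6 -0.1] op 60.2 q [ 0.39  0.59 -0.72  1.85  0.49  0.88  0.13]
seated middle_mid [ 0.51287886 -0.01824968] 39.051295699784156 1.1595597123984045 1408
top z by quadrant [(-180, np.float64(0.1337)), (-90, np.float64(0.1335)), (0, np.float64(0.1335)), (90, np.float64(0.1338))] want 0.134
outer (array([ 0.51408919, -0.01790673]), np.float64(85.16346610966256), np.float64(3.300566479911059), 1109)
6 rows
[-1.65, -3.29, -0.2, 0, 0, 0.114, -2, -3.08, -0.2, 0.001, 0, 0.114, -2.35, -2.83, -0.2, 0, 0, 0.114, -4.02, -1.64, 0.33, 0, 0, 0.087, -4.14, -1.28, 0.33, 0, 0, 0.087, -4.24, -0.91, 0.34, 0.001, 0, 0.087]
```

View pics/w7c.png

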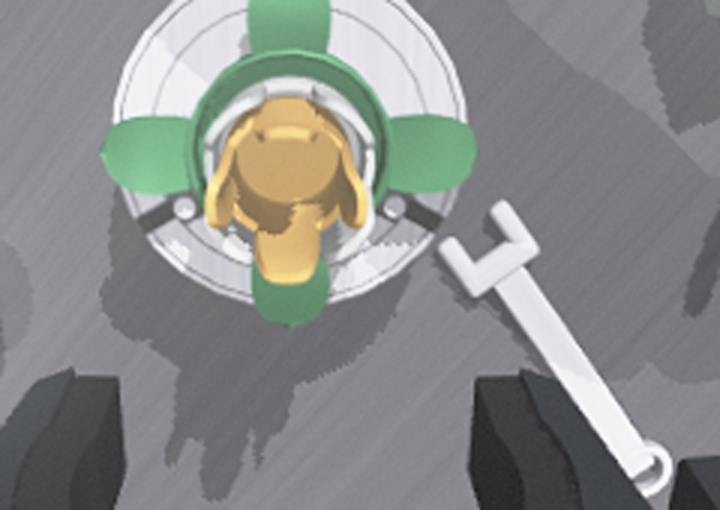

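The middle cup is seated, with tops level at 133.6 mm (want 134) and petals over the outer cup's gaps. Next is the heart cup.

carry_out --motion '[-1.65,-3.29,-0.2,0,0,0.114,-2,-3.08,-0.2,0.001,0,0.114,-2.35,-2.83,-0.2,0,0,0.114,-4.02,-1.64,0.33,0,0,0.087,-4.14,-1.28,0.33,0,0,0.087,-4.24,-0.91,0.34,0.001,0,0.087,0,0,0,0,0,0,0,0,0,0,0,0]' --hand 4.4

```text
clock: 19.42
tool_pos: [0.4643, -0.249, 0.3181]
eef_rot: [0.675, 0.738, -0.001, -0.002]
contact_force: [0.3, 0.3, -0.1]
opening: 0.501
```

Run:
```python
from h import *
st(); p,W,ok,s=seated("heart_mid",0,(.4478,-.315)); save(p,"w8.png")
k=ok&(np.hypot(W[...,0]-.4478,W[...,1]+.315)<.024)&(W[...,2]>.005);c,y,e,n=fitcup(W[k],"heart_mid",0,(.4478,-.315));print(c,y,e,n)
k=ok&(np.hypot(W[...,0]-c[0],W[...,1]-c[1])<.16)&(np.hypot(W[...,0]-c[0],W[...,1]-c[1])>.03)&(W[...,2]>.06)&(W[...,2]<.09);q=W[k];print("near tall",len(q),q.min(0) if len(q) else 0,q.max(0) if len(q) else 0)
plan([(*c,.20,y),(*c,.138,y,.025)])
```

```text
t 19.43 p [ 0.4643 -0.249   0.3181] jaw 5.12 tilt [-0.0048  0.0018] F [ 0.3  0.3 -0.1] op 44.1 q [ 0.75  0.58 -0.56  1.83  0.4   0.85  0.09]
seated heart_mid [ 0.44777128 -0.31630147] 6.4903242727707235 0.2947213157268231 1108
top z by quadrant [(-180, np.float64(0.0972)), (-90, np.float64(0.0974)), (0, np.float64(0.0975)), (90, np.float64(0.0978))] want 0.098
[ 0.44778603 -0.31638949] 6.483189614233251 0.3335427017947179 1203
near tall 474 [ 0.50778575 -0.28621729  0.06003466] [ 0.53839955 -0.25478013  0.07606754]
7 rows
[-1.66, -0.56, 2.96, -0.001, -0.001, -0.006, -1.65, -0.58, 2.96, -0.001, 0, -0.005, -1.65, -0.58, 2.96, -0.001, -0.001, -0.006, -1.64, -0.6, 2.96, -0.001, 0, -0.006, 0, 0, 2.07, 0, 0, 0, 0, 0, 2.07, 0, 0, 0, 0, 0, 2.06, 0, 0, 0]
```

carry_out --motion '[-1.66,-0.57,2.96,-0.001,-0.001,-0.006,-1.65,-0.58,2.96,-0.001,0,-0.005,-1.65,-0.58,2.96,-0.001,-0.001,-0.006,-1.64,-0.6,2.96,-0.001,0,-0.006,0,0,2.07,0,0,0,0,0,2.07,0,0,0,0,0,2.06,0,0,0,0,0,0,0,0,0]'

```text
clock: 20.48
tool_pos: [0.4477, -0.3162, 0.1378]
eef_rot: [0.666, 0.746, -0.0, -0.001]
contact_force: [-0.2, -0.5, 0.1]
opening: 0.497
```

carry_out --motion '[0,0,0,0,0,0,0,0,0,0,0,0,0,0,0,0,0,0,0,0,0,0,0,0]' --hand 2.4

```text
clock: 20.98
tool_pos: [0.4484, -0.3181, 0.1397]
eef_rot: [0.667, 0.745, 0.0, 0.002]
contact_force: [0.2, 0.1, 6.2]
opening: 0.336
```

Run:
```python
from h import *
s=st(); x,y,z=s["tool_pos"]
plan([(x,y,.33,jaw(s)),(.48,-.15,.355,0),(.514,-.019,.355,-5.5)])
```

```text
t 20.98 p [ 0.4484 -0.3181  0.1397] jaw 6.36 tilt [ 0.0029 -0.002 ] F [0.2 0.1 6.2] op 29.6 q [ 0.75  0.86 -0.37  1.91  0.64  0.48  0.04]
13 rows
[-0.01, 0.01, -3.81, 0.001, 0, 0, -0.01, 0.01, -3.8, 0, 0.001, 0, 0, 0, -3.81, 0.001, 0, 0, -0.01, 0.01, -3.8, 0, 0.001, 0, 0, 0, -3.81, 0.001, 0, 0, 4.09, 1.25, -0.63, 0, 0, 0.028, 4.12, 1.14, -0.62, 0, 0, 0.028, 4.16, 1.01, -0.63, 0, 0, 0.027]
[4.18, 0.91, -0.63, 0, 0, 0.028, 3.27, 0.85, 0, 0, 0, 0.024, 3.3, 0.77, 0, 0, 0, 0.024, 3.31, 0.69, 0, 0, 0, 0.024, 3.33, 0.62, 0, 0, 0, 0.024]
```

carry_out --motion '[0,0,-2.5,0.001,0,0,0,0,-4.2,0,0.001,0,0,0,-4.2,0.001,0,0,0,0,-4.2,0,0.001,0,0,0,-3.9,0.001,0,0,4.09,1.25,-0.63,0,0,0.028,4.12,1.14,-0.62,0,0,0.028,4.16,1.01,-0.63,0,0,0.027]'

```text
clock: 21.98
tool_pos: [0.4712, -0.1908, 0.3478]
eef_rot: [0.698, 0.716, -0.001, -0.001]
contact_force: [0.7, 0.2, -0.5]
opening: 0.339
```

carry_out --motion '[4.18,0.91,-0.63,0,0,0.028,3.27,0.85,0,0,0,0.024,3.3,0.77,0,0,0,0.024,3.31,0.69,0,0,0,0.024,3.33,0.62,0,0,0,0.024,0,0,0,0,0,0,0,0,0,0,0,0]'

```text
clock: 22.85
tool_pos: [0.513, -0.0198, 0.3536]
eef_rot: [0.74, 0.672, -0.001, -0.001]
contact_force: [-0.2, 0.0, -1.0]
opening: 0.338
```

Run:
```python
from h import *
st()
p,W,ok,s,d,c=held("heart_mid",-.138); print(c); save(p,"w9.png")
k=ok&(np.hypot(W[...,0]-.514,W[...,1]+.018)<.028)&(W[...,2]<.137)&(W[...,2]>.09);print("middle",fitcup(W[k],"middle_mid",.063,(.514,-.018)))
off=tool(-5.5).apply([d[0],d[1],0]); t=np.array([.5135,-.0183,0])-off; print("tcp target",t)
plan([(t[0],t[1],.355,-5.5),(t[0],t[1],.281,-5.5)])
```

```text
t 22.85 p [ 0.513  -0.0198  0.3536] jaw -5.52 tilt [-0.0031 -0.001 ] F [-0.2  0.  -1. ] op 29.8 q [ 0.29  0.51 -0.54  1.82  0.33  0.9  -0.49]
held heart_mid tool xy mm [1.3 0. ] yaw-jaw -0.1 err 0.56 5778 z top/bot [-0.1307 -0.0382]
[ 0.5131772  -0.01847504]
middle (array([ 0.5131133 , -0.01767797]), np.float64(37.34214623150181), np.float64(1.5155293190092551), 936)
tcp target [ 0.51336619 -0.01957515  0.        ]
3 rows
[0.07, 0.02, -0.14, -0.003, 0.001, -0.002, 0, 0, 3.7, 0, 0, 0, 0, 0, 3.7, 0, 0, 0]
```

carry_out --motion '[0.07,0.02,0,-0.003,0.001,0,0,0,3.7,0,0,0,0,0,3.5,0,0,0,0,0,2,0,0,0,0,0,2,0,0,0,0,0,2,0,0,0,0,0,1.1,0,0,0,0,0,0,0,0,0]'

```text
clock: 23.9
tool_pos: [0.5137, -0.0184, 0.2105]
eef_rot: [0.74, 0.672, 0.0, -0.0]
contact_force: [-1.0, -0.1, -1.4]
opening: 0.34
```

carry_out --motion '[0,0,0.3,0,0,0,0,0,0.2,0,0,0,0,0,0,0,0,0]'

```text
clock: 24.28
tool_pos: [0.5141, -0.018, 0.2061]
eef_rot: [0.74, 0.672, 0.001, 0.0]
contact_force: [-0.1, -0.0, -1.1]
opening: 0.339
```

carry_out --motion '[0,0,0.15,0,0,0,0,0,0,0,0,0]'

```text
clock: 24.52
tool_pos: [0.5142, -0.0177, 0.2057]
eef_rot: [0.74, 0.672, 0.001, 0.001]
contact_force: [-1.8, -0.3, 9.7]
opening: 0.34
```

carry_out --motion '[0,0,0.12,0,0,0,0,0,0,0,0,0]'

```text
clock: 24.78
tool_pos: [0.5142, -0.0176, 0.2055]
eef_rot: [0.74, 0.672, 0.001, 0.001]
contact_force: [-4.4, -0.2, 20.1]
opening: 0.34
```

carry_out --motion '[0,0,-0.2,0,0,0,0,0,0,0,0,0]'

```text
clock: 25.02
tool_pos: [0.5143, -0.0179, 0.2057]
eef_rot: [0.74, 0.672, 0.001, 0.0]
contact_force: [-0.3, -0.1, 6.5]
opening: 0.339
```

carry_out --motion '[0,0,0,0,0,0,0,0,0,0,0,0,0,0,-2,0,0,0,0,0,-4,0,0,0,0,0,-4,0,0,0,0,0,-4,0,0,0,0,0,0,0,0,0]' --hand 4.4

```text
clock: 25.9
tool_pos: [0.5152, -0.0178, 0.3477]
eef_rot: [0.74, 0.672, 0.003, 0.002]
contact_force: [-0.1, -0.6, -0.3]
opening: 0.5
```

Run:
```python
from h import *
st(); p,W,ok,s=seated("heart_mid",.066); save(p,"w10.png")
im=cv2.resize(p["frame"][130:300,180:420],None,fx=3,fy=3,interpolation=2);cv2.imwrite("pics/w10c.png",im[...,::-1])
plan([(.55,.08,.36,5),(.605,.17,.35,20)])
```

```text
t 25.9 p [ 0.5152 -0.0178  0.3477] jaw -5.53 tilt [0.0072 0.0013] F [-0.1 -0.6 -0.3] op 44.0 q [ 0.29  0.52 -0.54  1.83  0.34  0.88 -0.51]
seated heart_mid [ 0.51419462 -0.01587041] 84.18234462610032 0.3558142773798042 1106
top z by quadrant [(-180, np.float64(0.1633)), (-90, np.float64(0.1638)), (0, np.float64(0.1634)), (90, np.float64(0.1635))] want 0.164
6 rows
[3.37, 0.87, -0.46, 0.001, 0, -0.061, 3.32, 1.08, -0.46, 0.001, -0.001, -0.061, 3.24, 1.28, -0.47, 0.001, 0, -0.062, 2.83, 2.09, 0.33, 0, 0, -0.087, 2.63, 2.33, 0.34, 0, 0, -0.087, 2.43, 2.54, 0.33, 0, 0, -0.087]
```

View pics/w10c.png

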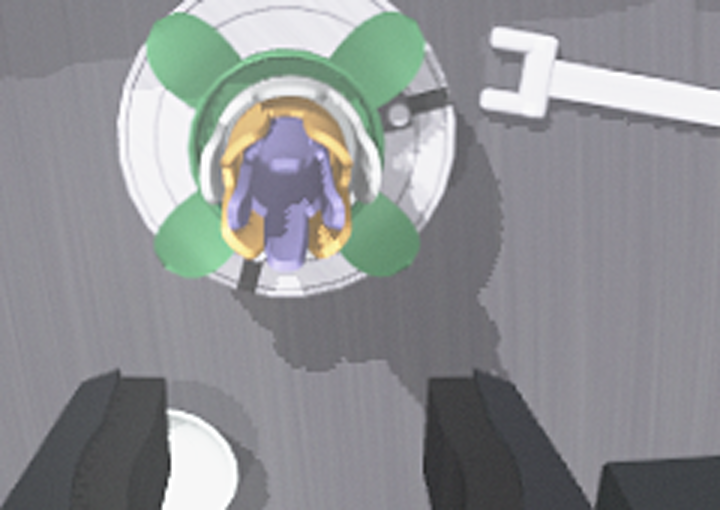

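The heart cup is seated: tops at 163.5 mm, yaw 84.2°, petals over the straw cup's gaps. Next, the pistil.

carry_out --motion '[3.37,0.87,-0.46,0.001,0,-0.061,3.32,1.08,-0.46,0.001,-0.001,-0.061,3.24,1.28,-0.47,0.001,0,-0.062,2.83,2.09,0.33,0,0,-0.087,2.63,2.33,0.34,0,0,-0.087,2.43,2.54,0.33,0,0,-0.087,0,0,0,0,0,0,0,0,0,0,0,0]' --hand 3.6

```text
clock: 26.95
tool_pos: [0.6039, 0.1691, 0.3475]
eef_rot: [0.574, 0.819, -0.002, -0.001]
contact_force: [-0.4, 0.1, -0.4]
opening: 0.408
```

```bash
cat >> h.py <<'E'
def rod(W,ok,c,bands,rad=.025):
    for lo,hi,r in bands:
        q=W[ok&(np.hypot(W[...,0]-c[0],W[...,1]-c[1])<rad)&(W[...,2]>lo)&(W[...,2]<hi)]
        if len(q)<15: print("few",lo,len(q));continue
        f=least_squares(lambda v:np.hypot(q[:,0]-v[0],q[:,1]-v[1])-r,c,loss="soft_l1",f_scale=.001);print("rod",lo,hi,len(q),np.round(f.x,4),"res",round(1e3*np.sqrt(2*f.cost/len(q)),2),"ztop",round(np.percentile(q[:,2],98),4))
E
python3 - <<'E'
from h import *
st(); p,W,ok,s=wrist(); save(p,"w11.png")
rod(W,ok,(.632,.208),[(.12,.147,.007),(.145,.16,.004),(.06,.115,.005)])
E
```

```text
t 26.95 p [0.6039 0.1691 0.3475] jaw 19.95 tilt [-0.0045 -0.0021] F [-0.4  0.1 -0.4] op 36.0 q [-0.01  0.7  -0.63  1.49  0.44  1.1  -0.38]
rod 0.12 0.147 80 [0.6332 0.2065] res 0.21 ztop 0.1466
rod 0.145 0.16 184 [0.6321 0.2068] res 1.28 ztop 0.1516
rod 0.06 0.115 68 [0.6331 0.2067] res 0.22 ztop 0.1081
```

View pics/w11.png

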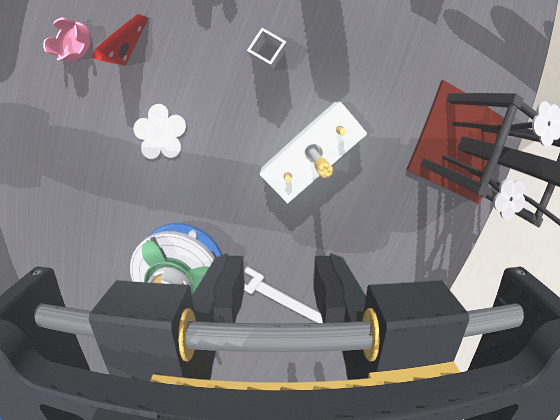

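Run:
```python
from h import *
for n in("scene","side"):
    q=snapshot(n);V=world(q);d=np.hypot(V[...,0]-.633,V[...,1]-.2066);k=(q["range_z"]>0)&(d<.22)&(d>.03)&(V[...,2]>.13)&(V[...,2]<.3);a=V[k]
    print(n,len(a), np.round(a[np.argsort(d[k])[:3]],3) if len(a) else "", np.round(a.min(0),3) if len(a) else "",np.round(a.max(0),3) if len(a) else "")
c=(.6332,.2066)
plan([(*c,.24,20),(*c,.184,20,.03)])
```

```text
scene 960 [[0.633 0.176 0.292]
 [0.63  0.176 0.293]
 [0.635 0.175 0.295]] [0.579 0.168 0.13 ] [0.848 0.356 0.298]
side 1037 [[0.62  0.179 0.296]
 [0.619 0.179 0.286]
 [0.621 0.178 0.297]] [0.57  0.152 0.13 ] [0.841 0.359 0.3  ]
5 rows
[0.86, 1.35, 3.62, -0.001, 0, -0.001, 0.86, 1.34, 3.62, -0.001, 0, 0, 0.86, 1.34, 3.63, -0.001, 0.001, -0.001, 0, 0, 2.8, 0, 0, 0, 0, 0, 2.8, 0, 0, 0]
```

Run:
```python
from h import *
for n in("scene","side"):
    q=snapshot(n);V=world(q);k=(q["range_z"]>0)&(V[...,0]>.69)&(V[...,0]<.95)&(abs(V[...,1]-.22)<.2)&(V[...,2]>.14)&(V[...,2]<.4);a=V[k]
    dx,dy=a[:,0]-.6332,a[:,1]-.2066;c,s_=np.cos(np.radians(20)),np.sin(np.radians(20));u,v=c*dx+s_*dy,-s_*dx+c*dy
    print(n,len(a),"min dist",np.hypot(dx,dy).min(), "within body strip min u:",np.sort(u[abs(v)<.06])[:3],a[:,2].max())
```

```text
scene 2928 min dist 0.057066071678221635 within body strip min u: [0.04105296 0.04182004 0.04199268] 0.3960425867979513
side 1924 min dist 0.05709943454800787 within body strip min u: [0.04143515 0.04269493 0.04299622] 0.39307433753590476
```

Run:
```python
from h import *
for n in("scene","side"):
    q=snapshot(n);V=world(q);k=(q["range_z"]>0)&(V[...,0]>.67)&(V[...,0]<.95)&(abs(V[...,1]-.22)<.2)&(V[...,2]>.10)&(V[...,2]<.27);a=V[k]
    dx,dy=a[:,0]-.6332,a[:,1]-.2066;c,s_=np.cos(np.radians(20)),np.sin(np.radians(20));u,v=c*dx+s_*dy,-s_*dx+c*dy
    i=np.argmin(np.hypot(dx,dy));print(n,len(a),"nearest",a[i],"strip min u:",np.sort(u[abs(v)<.06])[:3],a[:,2].max())
```

```text
scene 3097 nearest [0.77913416 0.24669709 0.1942433 ] strip min u: [0.15067934 0.15083271 0.15084726] 0.24376982932286503
side 2419 nearest [0.77899455 0.2483685  0.19161909] strip min u: [0.15128773 0.15186742 0.15206609] 0.2412856894219693
```

The rack is 150 mm off and the gripper body reaches 94 mm, so it is clear. Descending onto the golden head.

carry_out --motion '[0.86,1.35,3.62,-0.001,0,0,0.86,1.34,3.62,-0.001,0,0,0.86,1.34,3.63,-0.001,0.001,0,0,0,2.8,0,0,0,0,0,2.8,0,0,0,0,0,0,0,0,0]'

```text
clock: 28.05
tool_pos: [0.6324, 0.2074, 0.1824]
eef_rot: [0.574, 0.819, -0.001, -0.001]
contact_force: [-0.3, -0.2, -0.3]
opening: 0.404
```

carry_out --motion '[0,0,0,0,0,0,0,0,0,0,0,0,0,0,0,0,0,0,0,0,0,0,0,0]' --hand 0.8

```text
clock: 28.55
tool_pos: [0.634, 0.2087, 0.1858]
eef_rot: [0.574, 0.819, 0.002, 0.0]
contact_force: [-0.9, -0.9, 6.2]
opening: 0.145
```

Run:
```python
from h import *
s=st(); x,y,z=s["tool_pos"]; p,W,ok,s=wrist(); save(p,"w12.png")
plan([(x,y,.25,jaw(s),.025),(x,y,.37,jaw(s)),(.514,-.0175,.37,0)])
```

```text
t 28.55 p [0.634  0.2087 0.1858] jaw 19.99 tilt [0.0025 0.0027] F [-0.9 -0.9  6.2] op 12.7 q [-0.12  0.93 -0.54  1.51  0.57  0.86 -0.51]
12 rows
[0, 0.01, -2.14, 0.001, -0.001, 0, 0, 0, -2.14, 0.001, 0, 0, 0, 0.01, -2.14, 0.001, -0.001, 0, 0, 0, -4, 0, 0, 0, 0, 0, -4, 0, 0, 0, 0, 0, -4, 0, 0, 0, -2.86, -3.17, 0, 0, 0, 0.058, -3.04, -3, 0, 0, 0, 0.058]
[-3.2, -2.81, 0, 0, 0, 0.058, -3.37, -2.63, 0, 0, 0, 0.059, -3.51, -2.42, 0, 0, 0, 0.058, -3.65, -2.21, 0, 0, 0, 0.058]
```

carry_out --motion '[0,0,0,0,0,0,0,0,-2.1,0,0,0,0,0,-2.1,0.001,0,0,0,0,-2.1,0.001,-0.001,0,0,0,-4,0,0,0,0,0,-4,0,0,0,0,0,-4,0,0,0]' --grip_force 35

```text
clock: 29.48
tool_pos: [0.6333, 0.2082, 0.3699]
eef_rot: [0.573, 0.819, 0.0, -0.0]
contact_force: [0.5, 0.3, -0.3]
opening: 0.146
```

carry_out --motion '[-2.86,-3.17,0,0,0,0.058,-3.04,-3,0,0,0,0.058,-3.2,-2.81,0,0,0,0.058,-3.37,-2.63,0,0,0,0.059,-3.51,-2.42,0,0,0,0.058,-3.65,-2.21,0,0,0,0.058,0,0,0,0,0,0,0,0,0,0,0,0]'

```text
clock: 30.48
tool_pos: [0.514, -0.0172, 0.3684]
eef_rot: [0.707, 0.707, 0.001, -0.0]
contact_force: [0.2, 0.3, -1.3]
opening: 0.147
```

```bash
cat >> h.py <<'E'
def heldrod():
    p,W,ok,s=wrist(); x,y,z=s["tool_pos"]
    rod(W,ok,(x,y),[(z-.150,z-.125,.005),(z-.12,z-.1,.005),(z-.1,z-.075,.005),(z-.174,z-.158,.009)],.02)
    return p,W,ok,s
E
python3 - <<'E'
from h import *
s=st(); p,W,ok,s=heldrod(); save(p,"w13.png")
z=s["tool_pos"][2]
k=ok&(np.hypot(W[...,0]-.514,W[...,1]+.017)<.02)&(W[...,2]>.12)&(W[...,2]<.168);print("heart",fitcup(W[k],"heart_mid",.066,(.514,-.017)))
r=ok&(np.hypot(W[...,0]-s["tool_pos"][0],W[...,1]-s["tool_pos"][1])<.02)&(W[...,2]<z-.06)&(W[...,2]>z-.2); print("lowest",np.percentile(W[r][:,2]-z,[0.5,2,5]))
cv2.imwrite("pics/w13c.png",cv2.resize(p["frame"][130:330,160:400],None,fx=3,fy=3,interpolation=2)[...,::-1])
E
```

```text
t 30.48 p [ 0.514  -0.0172  0.3684] jaw 0.06 tilt [0.0011 0.0011] F [ 0.2  0.3 -1.3] op 13.0 q [ 0.32  0.5  -0.59  1.8   0.34  0.94 -0.41]
rod 0.2183957779752803 0.24339577797528028 162 [ 0.5133 -0.0186] res 0.19 ztop 0.2429
rod 0.24839577797528029 0.26839577797528025 180 [ 0.5136 -0.0186] res 0.2 ztop 0.2681
rod 0.26839577797528025 0.29339577797528027 306 [ 0.5139 -0.0188] res 0.2 ztop 0.2929
rod 0.1943957779752803 0.21039577797528028 169 [ 0.513 -0.019] res 0.95 ztop 0.2104
heart (array([ 0.51434551, -0.01446635]), np.float64(83.13521932894872), np.float64(0.9734689599453445), 517)
lowest [-0.16956482 -0.1662704  -0.16085028]
```

View pics/w13c.png

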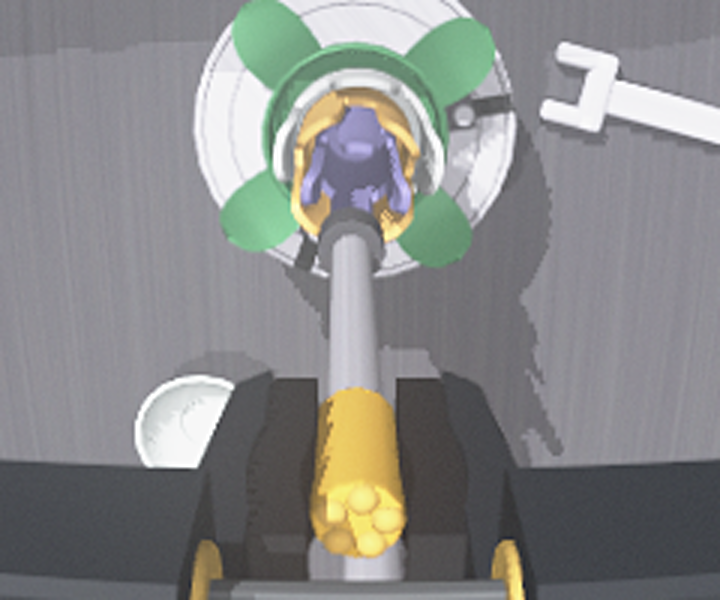

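The pistil is held nearly upright. Its foot is about 2.5 mm short in y of the heart cup's axis, so I'll correct, lower to just above the rim and check.

carry_out --motion '[0.25,0.12,0,0,0,0,0,0,1.2,0,0,0,0,0,1.2,0,0,0,0,0,0,0,0,0,0,0,0,0,0,0]'

```text
clock: 31.15
tool_pos: [0.5149, -0.0155, 0.3432]
eef_rot: [0.707, 0.707, -0.0, -0.001]
contact_force: [-0.6, -0.8, -1.0]
opening: 0.147
```

Run:
```python
from h import *
s=st(); p,W,ok,s=heldrod()
for n in("scene","side"):
    q=snapshot(n);V=world(q);g=q["range_z"]>0
    k=g&(np.hypot(V[...,0]-.514,V[...,1]+.017)<.022)&(V[...,2]>.137)&(V[...,2]<.164);print(n,"heart",fitcup(V[k],"heart_mid",.066,(.514,-.017)))
    z=s["tool_pos"][2]
    rod(V,g,(.514,-.017),[(z-.150,z-.125,.005),(z-.12,z-.08,.005),(z-.169,z-.158,.009)],.016)
```

```text
t 31.15 p [ 0.5149 -0.0155  0.3432] jaw 0.01 tilt [-0.0011  0.0004] F [-0.6 -0.8 -1. ] op 13.0 q [ 0.3   0.54 -0.57  1.83  0.37  0.88 -0.44]
rod 0.1932400002264371 0.21824000022643708 159 [ 0.5138 -0.0169] res 0.17 ztop 0.2178
rod 0.22324000022643709 0.24324000022643708 182 [ 0.5143 -0.017 ] res 0.2 ztop 0.2428
rod 0.24324000022643708 0.26824000022643707 314 [ 0.5146 -0.0171] res 0.22 ztop 0.2678
rod 0.1692400002264371 0.18524000022643708 163 [ 0.5133 -0.0174] res 1.02 ztop 0.1852
scene heart (array([ 0.51377722, -0.01649263]), np.float64(84.84770017410143), np.float64(0.9241372992381419), 93)
rod 0.1932400002264371 0.21824000022643708 30 [ 0.5134 -0.0175] res 1.11 ztop 0.218
rod 0.22324000022643709 0.26324000022643707 55 [ 0.5133 -0.0172] res 1.13 ztop 0.2622
rod 0.17424000022643707 0.18524000022643708 23 [ 0.511 -0.018] res 1.26 ztop 0.1849
side heart (array([ 0.51363171, -0.01274896]), np.float64(83.55935795869152), np.float64(0.5976248072506328), 134)
rod 0.1932400002264371 0.21824000022643708 45 [ 0.5142 -0.0133] res 0.73 ztop 0.2178
rod 0.22324000022643709 0.26324000022643707 77 [ 0.5148 -0.0139] res 0.91 ztop 0.2625
rod 0.17424000022643707 0.18524000022643708 29 [ 0.5141 -0.0141] res 0.73 ztop 0.1844
```

carry_out --motion '[0.1,0,0,0,0,0,0,0,2,0,0,0,0,0,2,0,0,0,0,0,0,0,0,0]'

```text
clock: 31.8
tool_pos: [0.5141, -0.0147, 0.3025]
eef_rot: [0.707, 0.707, -0.001, -0.001]
contact_force: [0.4, 0.3, -0.6]
opening: 0.147
```

carry_out --motion '[0,0,2,0,0,0,0,0,2,0,0,0,0,0,1.2,0,0,0,0,0,0,0,0,0]'

```text
clock: 32.3
tool_pos: [0.5148, -0.0145, 0.2514]
eef_rot: [0.707, 0.707, -0.0, -0.001]
contact_force: [-0.1, 0.5, -1.2]
opening: 0.144
```

carry_out --motion '[0,0,0.5,0,0,0,0,0,0.3,0,0,0,0,0,0,0,0,0]'

```text
clock: 32.67
tool_pos: [0.5147, -0.0145, 0.2434]
eef_rot: [0.707, 0.707, -0.0, -0.0]
contact_force: [1.0, -0.5, -0.3]
opening: 0.147
```

carry_out --motion '[0,0,0.25,0,0,0,0,0,0,0,0,0]'

```text
clock: 32.92
tool_pos: [0.5147, -0.0145, 0.2408]
eef_rot: [0.707, 0.707, -0.0, -0.0]
contact_force: [-0.6, -0.9, -1.0]
opening: 0.145
```

carry_out --motion '[0,0,0.2,0,0,0,0,0,0,0,0,0]'

```text
clock: 33.17
tool_pos: [0.5153, -0.0143, 0.2396]
eef_rot: [0.707, 0.707, 0.0, 0.0]
contact_force: [-0.5, -0.5, 5.8]
opening: 0.147
```

carry_out --motion '[0,0,0.1,0,0,0,0,0,0,0,0,0]'

```text
clock: 33.42
tool_pos: [0.5158, -0.0141, 0.2396]
eef_rot: [0.707, 0.707, 0.001, 0.001]
contact_force: [-1.9, -0.5, 11.9]
opening: 0.145
```

Bottomed at 0.2396, matching the expected 69 mm floor. I'll hold for a moment, ease the force and check upright.

carry_out --motion '[0,0,0,0,0,0,0,0,0,0,0,0,0,0,0,0,0,0,0,0,-0.1,0,0,0,0,0,0,0,0,0,0,0,0,0,0,0,0,0,0,0,0,0,0,0,0,0,0,0]'

```text
clock: 34.42
tool_pos: [0.5152, -0.0143, 0.2396]
eef_rot: [0.707, 0.707, 0.0, 0.0]
contact_force: [-0.9, -0.3, 7.3]
opening: 0.147
```

Run:
```python
from h import *
s=st()
for n in("scene","side"):
    q=snapshot(n);V=world(q);g=q["range_z"]>0
    rod(V,g,(.514,-.016),[(.140,.172,.005),(.178,.203,.007)],.016)
p,W,ok,s=wrist(); rod(W,ok,(.514,-.016),[(.13,.15,.005),(.15,.172,.005)],.012)
```

```text
t 34.42 p [ 0.5152 -0.0143  0.2396] jaw 0.0 tilt [0.0007 0.0003] F [-0.9 -0.3  7.3] op 12.9 q [ 0.23  0.67 -0.47  1.95  0.5   0.63 -0.57]
rod 0.14 0.172 104 [ 0.5185 -0.0115] res 3.29 ztop 0.1685
rod 0.178 0.203 49 [ 0.5118 -0.0065] res 1.83 ztop 0.2023
rod 0.14 0.172 98 [ 0.5127 -0.0141] res 3.18 ztop 0.1691
rod 0.178 0.203 53 [ 0.5163 -0.0011] res 1.72 ztop 0.2025
rod 0.13 0.15 94 [ 0.5147 -0.0159] res 0.85 ztop 0.1498
rod 0.15 0.172 250 [ 0.515  -0.0159] res 0.43 ztop 0.1687
```

carry_out --motion '[0,0,0,0,0,0,0,0,0,0,0,0,0,0,0,0,0,0,0,0,-2,0,0,0,0,0,-4,0,0,0,0,0,-4,0,0,0,0,0,-4,0,0,0,0,0,0,0,0,0]' --hand 3.6

```text
clock: 35.58
tool_pos: [0.5162, -0.0141, 0.3815]
eef_rot: [0.707, 0.707, 0.002, 0.002]
contact_force: [0.0, -0.6, 0.1]
opening: 0.412
```

carry_out --motion '[-4,0,0,0,0,0,-4,0,0,0,0,0,-4,0,0,0,0,0,0,0,0,0,0,0,0,0,0,0,0,0]'

```text
clock: 36.2
tool_pos: [0.5145, -0.1338, 0.378]
eef_rot: [0.707, 0.707, -0.0, -0.001]
contact_force: [0.3, 0.1, 0.5]
opening: 0.408
```

Run:
```python
from h import *
s=st(); F=[]
for n in("scene","side"):
    q=snapshot(n);V=world(q);g=q["range_z"]>0;F.append(q["frame"])
    rod(V,g,(.514,-.016),[(.174,.185,.007),(.190,.203,.007),(.2,.215,.003)],.016)
p,W,ok,s=wrist(); rod(W,ok,(.514,-.017),[(.172,.185,.007),(.187,.2,.007)],.016)
a=cv2.resize(F[0][160:260,240:330],(360,400),interpolation=2);b=cv2.resize(F[1][140:250,230:330],(364,400),interpolation=2)
cv2.imwrite("pics/fin.png",np.hstack([a,b])[...,::-1])
```

```text
t 36.2 p [ 0.5145 -0.1338  0.378 ] jaw 0.04 tilt [-0.0023  0.0014] F [0.3 0.1 0.5] op 35.9 q [ 0.54  0.52 -0.59  1.73  0.34  1.   -0.18]
rod 0.174 0.185 17 [ 0.5124 -0.0166] res 1.07 ztop 0.1844
rod 0.19 0.203 27 [ 0.512  -0.0163] res 1.38 ztop 0.2029
rod 0.2 0.215 27 [ 0.5154 -0.014 ] res 1.85 ztop 0.2108
rod 0.174 0.185 28 [ 0.5139 -0.0127] res 1.03 ztop 0.1848
rod 0.19 0.203 28 [ 0.5139 -0.0126] res 0.93 ztop 0.2028
rod 0.2 0.215 26 [ 0.5115 -0.0105] res 1.65 ztop 0.2065
rod 0.172 0.185 22 [ 0.5128 -0.016 ] res 0.16 ztop 0.1849
rod 0.187 0.2 24 [ 0.5129 -0.016 ] res 0.22 ztop 0.1994
```

View pics/fin.png

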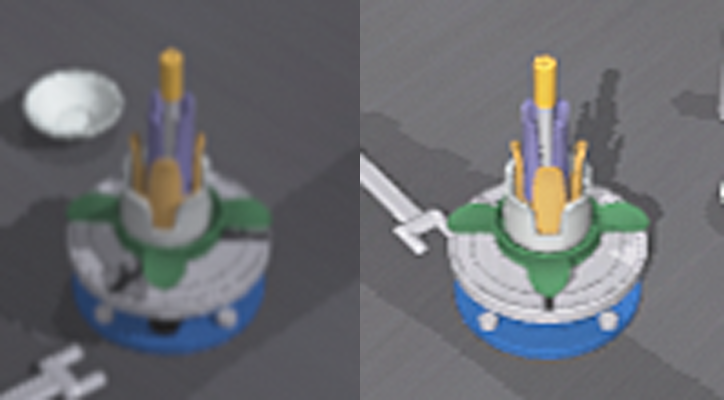

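Both views show the nested cups with alternating petals, and the pistil standing upright (top about 205 mm, axis vertical to 0.1 mm in the wrist view). The robot is clear, so I'm handing in.

```bash
python3 -c "
from h import *
print(workorder.finish_job())"
```

```text
the job is handed in; nothing more can be done
None
```

The flower head is made up and handed in at about 36 s of the 72 s limit. The bare grey, straw and violet cups went into the calyx in that order. The pistil went into the heart cup last, was held bottomed for about a second, and was let go.

| Part | Measured after release | Wanted |
|---|---|---|
| Sepals (reference) | yaw 39.6° | – |
| Outer cup | tops 103.5–104 mm, yaw 84.6° | 104 mm, 84.6° |
| Middle cup | tops 133.5–133.8 mm, yaw about 39° | 134 mm, 39.6° |
| Heart cup | tops 163.3–163.8 mm, yaw 84.2° | 164 mm, 84.6° |
| Pistil | foot bottomed at the expected height; axis vertical to about 0.1 mm over 15 mm in the wrist view | upright, 69 mm floor |

- **Final state:** the last scene and side pictures show the cups nested with petals over gaps and the pistil standing free. The gripper was clear of everything.
- **Contact while seating:** the outer cup rubbed lightly on the calyx wall on the way down. The highest force I read was about 32 N, when pressing it home; no reading neared the wrist limit.
- **Disagreements:** the scene and side cameras differ by about 4 mm in y, so I worked from the wrist camera. The gripper read 13 mm on the 14 mm pistil head. Pistil-top heights read 203–211 mm by camera against 204 mm expected; the high readings were poor fits.
- **Not re-measured:** I took no separate measurements of the bystanders at the end. The robot did not reach for any of them.

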